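# Stand a spare-parts carton on edge for collection

## Task

Two flat cardboard cartons of drone spares lie back on sloping metal rests. Take the longer carton and stand it upright on its long thin edge inside the shallow grey tray, lengthwise and near the middle, and leave it standing there on its own. Leave the shorter carton lying on its rest.

Things in the scene. Friction and masses are not known exactly. Their poses are not given: they have to be found in the camera images.
- long_carton: The longer closed rigid carton, 26 mm thick (x), 160 mm long (y), 84 mm wide (z), 0.11 to 0.24 kg; origin at its centre. It starts lying back at 45 degrees on rest_a, centre 90 mm above the bench: y level, z up the slope (to the robot's right, partly nearer), +x the upper face with a blank label. Pinch it across the 26 mm at the middle of its upper long edge, fingers pointing down the slope.
- rest_a: Fixed metal rest holding the long carton; origin at the centre of its underside. A 45 degree plate 134 mm long under the lower 39 mm of the carton's width, a 4 mm lip under its lower edge, two 12 mm posts 90 mm apart. The carton's upper 45 mm overhangs freely on the robot's right-hand (and nearer) side, so a finger fits beneath; draw the carton out up the slope.
- short_carton: The shorter carton, to be left alone: same make, 26 mm thick (x), 105 mm long (y), 84 mm wide (z), origin at its centre, lying in the same way on a second, identical rest. One rest stands to the robot's left, one to its right; which holds which carton varies.
- tray: Shallow open grey plastic tray fixed on the bench, 100 mm (x) by 200 mm (y, its long side) outside, walls 4 mm thick, 10 mm high over all, inner floor 4 mm above the bench; origin at the centre of its underside, z up. A carton standing on its long thin edge in it has its centre 46 mm and its top 88 mm above the bench.

How it is judged:
By the outcome, as a careful person would: the job done as asked, in the order asked, and still so for the second after the job is handed in, with the robot touching nothing.
It also fails if it takes over 37 s, if anything falls off the work surface, if the arm or the gripper's body presses on something with over 40 N, if the wrist force passes 120 N, or if a joint passes its speed limit or range.

## Robot

A 6-joint arm with a two-finger parallel gripper is mounted at the origin on a cart in front of the work surface, level with it; the furniture and walls round the work are solid. World frame = base frame: x ahead of the robot, y to its left, z up, the work surface at z = 0. Lengths are in m, angles in rad, forces in N, time in s.
With the tool pointing down it reaches from about 0.4 to 0.825 m from the base axis. Payload 7 kg.
Tool frame: the origin (TCP) lies between the finger pads; the fingertips stand 8 mm ahead of it and the grasp point (between the pads) lies 11 mm behind it (arm.finger_overhang is the distance from the TCP to the fingertips, in m); z points along the fingers, y is the line along which they close (so a half turn about z gives the same grasp; the last joint's range is limited). The gripper opens to 88 mm and grips with 3 to 60 N. Pads are 19 mm wide; open, the fingers measure 130 mm over their backs; the gripper's body (78 mm by 193 mm) begins 47 mm behind the grasp point.
Start: joints at [-1.009, 0.359, 0.012, 0, -1.224, -0.288], TCP at [0.182, -0.65, 0.235] pointing down, gripper open.
Joint ranges: [-3.07, 3.07], [-1.43, 2.12], [-1.02, 1.25], [-3.03, 1.67], [-3.05, -0], [-3.03, 3.03]. Speed limits (rad/s): [2.39, 2.39, 3.01, 3.14, 3.14, 3.14].

## Interface

Orientations are given as [roll, pitch, yaw] about the fixed x, y, z axes, in that order (R = Rz(yaw) Ry(pitch) Rx(roll)).
In Python, from station import arm gives the robot as it stands.
- The arm moves only by the tool move_arm, never from a script. Its argument "rows" is text: rows parted by semicolons, each of 7 numbers parted by spaces: the turn, a rotation vector about the tool's x, y, z in degrees, then the shift along the tool's x, y, z in m, then the finger opening in m, from 0 to 0.0876. A call has 1 to 8 rows; each row shifts and turns the commanded pose from where the row before left it, along the tool's axes as they then stand; what a row does not reach is not made up. A row lasts 1/8 s, in which the tool goes at most 62.5 mm and 10.7 degrees, less where a joint would pass 70% of its speed; a pose out of reach is approached as far as the arm can. A call is refused whole if a number of a shift passes 0.0625 or a number of a turn 10.7, either way. A call with a gripper value outside its range is refused whole. The fingers move at their own pace and stop on an object; "squeeze" is the grip in N (left out, the last holds). Time passes only in rows, so rows that do not move let the fingers close. It gives the time, the measured TCP pose, the force, the opening and the grip force at its end, in the units of the state.
- arm.get_state(): the state, without advancing time (a new reading comes with each control period).
- arm.grab_frame(name): name is "side" or "top"; returns (picture, depth): 400x640x3 uint8, blue, green, red; 400x640 float32, m along the optical axis (not along the pixel's ray), 0 where there is no reading.
- arm.camera_model(name): a dict with "mtx" (3x3 intrinsics, pixels), "camera_from_world" (4x4, takes a point from world to camera coordinates). Camera axes: x right, y down, z forward; pixel columns grow to the right and rows downward; lengths in m; the calibration is good to about 2 mm. A picture is of the moment at which its call begins. camera_model takes no time and is no camera call.
- arm.job_done(): hands the job in; it is judged then, once.
The state is a dict: "t": time; "q": joint angles; "qd": joint speeds; "joint_efforts": joint torques, N m; "eef_pos": TCP position; "ee_rot": TCP orientation; "force": force on the tool from outside, world axes, zero at the start; "moment": the same for the moment, N m; "width": finger opening in m; "gripper_force": force on a finger pad.
Only numpy, scipy, OpenCV 4.12 (cv2) and the standard library are available. Lean on these libraries where they do the work, as an engineer would, in place of code of your own. Each camera call takes 0.05 s, during which the arm holds its last target. There are 200 camera calls.

## Working session

There is one attempt and no reset: what is moved stays moved. The work goes in short steps, Python scripts to look and compute and a tool call to move; the robot and the scene stay as the last step left them, time stands still between calls to the robot, and variables do not carry over. Pictures are saved under pics/ and viewed, at most 10 in all, crops included, and the job is handed in when it is done.

Besides the shell and the picture viewer there is one more tool, called after "Emit:" as name(argument=value, ...) on one line, values as JSON. move_arm: Moves the arm, as the interface text tells. Its arguments: {"type":"object","properties":{"rows":{"type":"string"},"squeeze":{"type":"number"}},"required":["rows"]}

```bash
mkdir -p pics; ls
python3 - <<'E'
from station import arm
import cv2,numpy as np
for n in("side","top"):
    p,d=arm.grab_frame(n);cv2.imwrite(f"pics/{n}0.png",p);np.save(f"pics/{n}0.npy",d)
    m=arm.camera_model(n);T=np.array(m["camera_from_world"]);print(n,np.array(m["mtx"]).round(1).tolist(),(-T[:3,:3].T@T[:3,3]).round(3),T.round(3).tolist())
print(arm.get_state())
E
```

```text
pics
side [[485.6, 0.0, 322.2], [0.0, 485.6, 200.8], [0.0, 0.0, 1.0]] [0.217 1.231 0.756] [[-0.972, -0.235, 0.015, 0.489], [-0.123, 0.454, -0.882, 0.135], [0.2, -0.859, -0.47, 1.37], [0.0, 0.0, 0.0, 1.0]]
top [[367.1, 0.0, 319.6], [0.0, 367.1, 198.4], [0.0, 0.0, 1.0]] [ 0.408 -0.017  1.137] [[-0.028, -0.999, -0.025, 0.023], [-0.995, 0.031, -0.094, 0.513], [0.095, 0.022, -0.995, 1.093], [0.0, 0.0, 0.0, 1.0]]
{'t': 0.1, 'q': array([-1.00887404e+00,  3.59277789e-01,  1.11448559e-02, -2.98324562e-04,
       -1.22408654e+00, -2.88082553e-01]), 'qd': array([ 0.00087244, -0.00296396,  0.0011042 ,  0.00014173,  0.00046053,
       -0.00103521]), 'joint_efforts': array([-1.88704427e-03, -5.84162915e+01,  2.93749988e+01,  7.01548800e+00,
        1.01368886e-02, -6.72695614e-05]), 'eef_pos': array([ 0.18238563, -0.64945156,  0.23373999]), 'ee_rot': array([ 3.14014846e+00, -1.35468809e-04, -2.86785439e+00]), 'force': array([-0.30355698, -0.94205945, -0.4246518 ]), 'moment': array([-0.04484514,  0.03539219,  0.07602291]), 'gripper_force': 0.0, 'width': 0.08776136252870717}
```

View pics/top0.png

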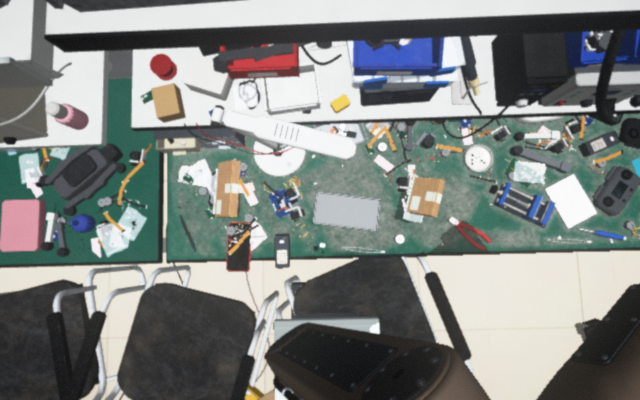

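View pics/side0.png

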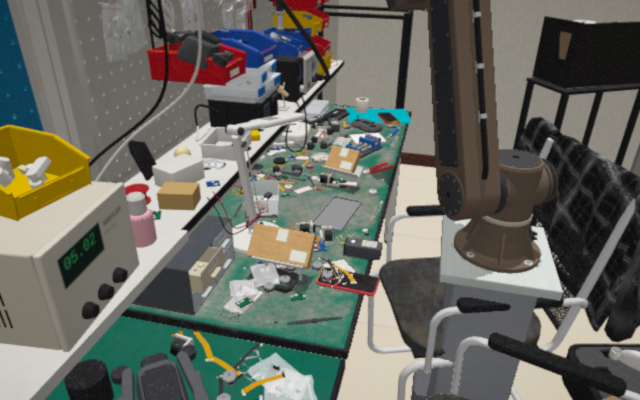

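The left carton, at about (228,188) in the top view, is the long one. The tray is at (346,211) and the short carton at (426,197). A white lamp stands at (215–355, 110–155). Next I'll measure these.

```bash
cat > h.py <<'E'
from station import arm
import cv2,numpy as np
from scipy.spatial.transform import Rotation as Ro
def cloud(n,d=None):
    p=None
    if d is None: p,d=arm.grab_frame(n)
    m=arm.camera_model(n);K=np.array(m["mtx"]);T=np.array(m["camera_from_world"])
    v,u=np.mgrid[:400,:640]
    c=np.stack([(u-K[0,2])/K[0,0]*d,(v-K[1,2])/K[1,1]*d,d],-1)
    return p,d,(c-T[:3,3])@T[:3,:3]
E
python3 - <<'E'
from h import *
for n,pts in(("top",[(228,188),(346,211),(426,197)]),("side",[(280,245),(337,211),(343,158)])):
    d=np.load(f"pics/{n}0.npy");p=cv2.imread(f"pics/{n}0.png");_,_,w=cloud(n,d)
    h=cv2.cvtColor(p,cv2.COLOR_BGR2HSV)
    for (u,v) in pts:
        print(n,(u,v),w[v,u].round(3),h[v,u])
    # cartons: brown-ish connected blobs w/ plane
    for (u,v),nm in zip(pts,("long","tray","short")):
        c=w[v,u]
        near=(np.linalg.norm(w-c,axis=-1)<.13)&(d>0)
        if nm=="tray": m=near&(h[...,1]<45)&(abs(w[...,2]-.005)<.012)
        else: m=near&(h[...,0]>5)&(h[...,0]<25)&(w[...,2]>.03)
        k,l=cv2.connectedComponents(m.astype(np.uint8));m=l==np.bincount(l[m]).argmax()
        P=w[m]
        if nm!="tray":
            for _ in range(4):
                c0=P.mean(0);nn=np.linalg.svd(P-c0,full_matrices=False)[2][2];nn*=np.sign(nn[2]);P=P[abs((P-c0)@nn)<.006]
            # in-plane axes
            y=np.cross([0,0,1],nn);y/=np.linalg.norm(y);z=np.cross(nn,y)
            a=(P-c0)@y;b=(P-c0)@z
            la,ha=np.percentile(a,[1,99]);lb,hb=np.percentile(b,[1,99])
            fc=c0+y*(la+ha)/2+z*(lb+hb)/2
            print(nm,len(P),"n",nn.round(3),"y",y.round(3),"z",z.round(3),"ext",(ha-la).round(3),(hb-lb).round(3),"face ctr",fc.round(3),"ctr",(fc-.013*nn).round(3))
        else:
            r=cv2.minAreaRect(P[:,:2].astype(np.float32));print("tray",r,P.mean(0).round(3))
# obstacles: heightmap from both clouds
W=[]
for n in("top","side"):
    _,_,w=cloud(n,np.load(f"pics/{n}0.npy"));W.append(w[np.load(f"pics/{n}0.npy")>0])
W=np.concatenate(W)
print("rows x 0.2..0.8, cols y 0.5..-0.4 max z cm")
for x in np.arange(.25,.85,.05):
    print(f"{x:.2f}",*[("%3d"%(100*q[:,2].max()) if len(q:=W[(abs(W[:,0]-x)<.025)&(abs(W[:,1]-y)<.025)&(W[:,2]<.6)]) else " --") for y in np.arange(.5,-.4,-.05)])
E
```

```text
top (228, 188) [0.542 0.263 0.118] [ 55   7 233]
top (346, 211) [ 0.474 -0.072  0.008] [100  11 201]
top (426, 197) [ 0.5   -0.291  0.109] [ 35  15 227]
long 225 n [0.083 0.65  0.755] y [-0.992  0.127  0.   ] z [-0.096 -0.749  0.656] ext 0.159 0.071 face ctr [0.543 0.271 0.105] ctr [0.541 0.263 0.095]
tray ((0.4823401868343353, -0.08305177092552185), (0.25893810391426086, 0.22916266322135925), 36.80888748168945) [ 0.48  -0.082  0.004]
short 806 n [0.201 0.666 0.719] y [-0.957  0.289  0.   ] z [-0.207 -0.688  0.695] ext 0.104 0.085 face ctr [ 0.506 -0.285  0.1  ] ctr [ 0.503 -0.294  0.091]
side (280, 245) [0.543 0.282 0.099] [ 17 116 195]
side (337, 211) [ 0.476 -0.088  0.004] [105   3 152]
side (343, 158) [ 0.501 -0.289  0.101] [ 17 116 192]
long 1872 n [0.051 0.703 0.709] y [-0.997  0.072  0.   ] z [-0.051 -0.707  0.705] ext 0.158 0.084 face ctr [0.543 0.28  0.1  ] ctr [0.542 0.271 0.091]
tray ((0.48010459542274475, -0.09313704073429108), (0.25846150517463684, 0.24612806737422943), 38.72764587402344) [ 0.476 -0.088  0.005]
short 513 n [0.189 0.67  0.718] y [-0.962  0.272  0.   ] z [
[... 363 characters left out ...]
  0   0
0.40   1   1   1   1   4   3   2   4   4   1   1   1   1   1   2   2   0   0
0.45   0   0   0   1  11  13   3   1   3   3   1   1   1   1   0  10  13   0
0.50   0   0   1   4  11  13   1   2   5   5   1   1   1   1   1   9  13  12
0.55   0   0   3   4  11  13   2   2   5   4   1  32   0   0   4   9  13  13
0.60  59   2   3   3  10  13   2  35  35  34  33  33  32   1   3   3   3   2
0.65  53  12  12  19  19  37  37  36  35  34  33  32   5   2   2   4   4   3
0.70  49  23  27  27  24  36  52  52  51  51  44  49  49  47  48  49  37  28
0.75  45  24  27  27  28  28  53  55  55  54  53  50  51  49  49  51  41  36
0.80  23  23  27  28  28  28  57  56  56  55  54  51  51  50  44  51  41  38
```

Run:
```python
from h import *
for n,(u0,v0) in(("top",(346,211)),("side",(337,211))):
    d=np.load(f"pics/{n}0.npy");p=cv2.imread(f"pics/{n}0.png");_,_,w=cloud(n,d);h=cv2.cvtColor(p,cv2.COLOR_BGR2HSV)
    # tray: flood fill on colour
    g=cv2.GaussianBlur(p,(3,3),0);m=np.zeros((402,642),np.uint8)
    cv2.floodFill(g.copy(),m,(u0,v0),0,(25,)*3,(25,)*3,4|(255<<8)|cv2.FLOODFILL_FIXED_RANGE|cv2.FLOODFILL_MASK_ONLY)
    m=cv2.morphologyEx(m[1:-1,1:-1],cv2.MORPH_OPEN,np.ones((3,3)))
    P=w[(m>0)&(d>0)];(c,s,a)=cv2.minAreaRect(P[:,:2].astype(np.float32));print(n,np.round(c,3),np.round(s,3),round(a,1),len(P))
    q=w[(d>0)&(w[...,2]>.28)&(w[...,2]<.43)&(w[...,0]>.5)&(w[...,0]<.68)]
    for y in np.arange(-.15,.35,.05):
        b=q[abs(q[:,1]-y)<.025]
        if len(b)>3: print("lamp y%.2f"%y,b.min(0).round(3),b.max(0).round(3))
# desired grasp
Y=np.array([-.997,.06,0]);Y/=np.linalg.norm(Y);r=.5**.5
hN=np.cross([0,0,1],Y);hN*=-1 if hN[1]<0 else 1
n=r*hN+[0,0,r];z=-r*hN+[0,0,r];c=np.array([.542,.271,.0905])
R=np.c_[np.cross(n,-z),n,-z]
tcp=c+z*.016
s=arm.get_state();R0=Ro.from_euler('xyz',s["ee_rot"]);
print("R",R.round(3).tolist(),"grasp tcp",tcp.round(3),"pre",(tcp+z*.09).round(3))
print("rotvec tool deg",np.degrees((R0.inv()*Ro.from_matrix(R)).as_rotvec()).round(1))
print(R0.as_matrix().round(2))
```

```text
top [ 0.474 -0.072] [0.191 0.092] 81.2 1829
lamp y-0.10 [ 0.582 -0.083  0.311] [ 0.614 -0.075  0.321]
lamp y-0.05 [ 0.574 -0.075  0.312] [ 0.633 -0.025  0.33 ]
lamp y0.00 [ 0.581 -0.025  0.32 ] [0.646 0.025 0.34 ]
lamp y0.05 [0.594 0.025 0.328] [0.659 0.075 0.349]
lamp y0.10 [0.607 0.075 0.335] [0.669 0.125 0.357]
lamp y0.15 [0.62  0.125 0.347] [0.675 0.175 0.365]
lamp y0.20 [0.64  0.175 0.281] [0.68  0.225 0.375]
lamp y0.25 [0.648 0.225 0.357] [0.68  0.233 0.372]
side [ 0.568 -0.042] [0.354 0.351] 15.9 1967
lamp y-0.05 [ 0.573 -0.074  0.308] [ 0.623 -0.025  0.33 ]
lamp y0.00 [ 0.58  -0.025  0.313] [0.637 0.025 0.338]
lamp y0.05 [0.593 0.025 0.323] [0.648 0.074 0.347]
lamp y0.10 [0.606 0.076 0.33 ] [0.666 0.125 0.356]
lamp y0.15 [0.619 0.125 0.339] [0.672 0.175 0.363]
lamp y0.20 [0.639 0.175 0.28 ] [0.68  0.225 0.375]
lamp y0.25 [0.647 0.225 0.338] [0.68  0.233 0.374]
R [[-0.998, 0.042, 0.042], [0.06, 0.706, 0.706], [0.0, 0.707, -0.707]] grasp tcp [0.541 0.26  0.102] pre [0.537 0.196 0.165]
rotvec tool deg [-44.5  -7.5  18.1]
[[-0.96 -0.27 -0.  ]
 [-0.27  0.96  0.  ]
 [ 0.    0.   -1.  ]]
```

Emit:
move_arm(rows="0 0 0 -0.038 0.028 -0.009 0.087; 0 0 0 -0.038 0.028 -0.009 0.087; 0 0 0 -0.038 0.028 -0.009 0.087; 0 0 0 -0.038 0.028 -0.009 0.087; 0 0 0 -0.038 0.028 -0.009 0.087; 0 0 0 -0.038 0.028 -0.009 0.087; 0 0 0 -0.038 0.028 -0.009 0.087; 0 0 0 -0.038 0.028 -0.009 0.087")

```text
t: 1.1
eef_pos: [0.4152, -0.3505, 0.3066]
ee_rot: [3.141, -0.0, -2.868]
force: [0.6, -0.6, -0.2]
width: 0.0869
gripper_force: 0.0
```

```bash
cat >> h.py <<'E'
def plan(tgt,R,nmin=1,frame=True):
    """rows (turn, shift) from the present pose to target, shift taken in the frame before each turn"""
    s=arm.get_state();R0=Ro.from_euler('xyz',s["ee_rot"]);p=np.array(s["eef_pos"])
    dr=(R0.inv()*Ro.from_matrix(R)).as_rotvec();D=np.asarray(tgt)-p
    n=max(nmin,int(np.ceil(max(np.degrees(np.linalg.norm(dr))/10,np.linalg.norm(D)/.06))))
    print("t",round(s["t"],2),"pos",p.round(4),"q",np.round(s["q"],2),"F",np.round(s["force"],1),"w",round(s["width"],4),"g",round(s["gripper_force"],1))
    print("n",n,"turn/row",np.degrees(dr/n).round(2),"tot shift in tool axes",R0.inv().apply(D).round(4))
    for i in range(n):
        Ri=R0*Ro.from_rotvec(dr*i/n);print(Ri.inv().apply(D/n).round(4))
def graspR(yx=.06,tilt=45):
    Y=np.array([-1,yx,0]);Y/=np.linalg.norm(Y);h=np.array([-Y[1]*-1,1,0])*1.0;h=np.array([Y[1],-Y[0],0])
    a=np.radians(tilt);n=np.cos(a)*h+[0,0,np.sin(a)];z=-np.sin(a)*h+[0,0,np.cos(a)]
    return np.c_[np.cross(n,-z),n,-z]
E
python3 -c "
from h import *
print(graspR().round(3))
plan([.48,.10,.26],graspR(),8)"
```

```text
[[-0.998  0.042  0.042]
 [ 0.06   0.706  0.706]
 [ 0.     0.707 -0.707]]
t 1.1 pos [ 0.4152 -0.3505  0.3066] q [-0.34  0.1  -0.16 -0.   -1.31 -0.96] F [ 0.6 -0.6 -0.2] w 0.0869 g 0.0
n 8 turn/row [-5.57 -0.94  2.27] tot shift in tool axes [-0.1842  0.4162  0.0467]
[-0.023   0.052   0.0058]
[-0.0208  0.0521  0.0113]
[-0.0186  0.0515  0.0166]
[-0.0162  0.0503  0.0219]
[-0.0139  0.0485  0.0269]
[-0.0115  0.0462  0.0317]
[-0.0092  0.0433  0.0363]
[-0.0069  0.0399  0.0404]
```

Emit:
move_arm(rows="-5.6 -0.9 2.3 -0.023 0.052 0.006 0.07; -5.6 -0.9 2.3 -0.021 0.052 0.011 0.07; -5.6 -0.9 2.3 -0.018 0.051 0.017 0.07; -5.6 -0.9 2.3 -0.016 0.05 0.022 0.07; -5.6 -0.9 2.3 -0.014 0.048 0.027 0.07; -5.6 -0.9 2.3 -0.011 0.046 0.032 0.07; -5.6 -0.9 2.3 -0.009 0.043 0.036 0.07; -5.6 -0.9 2.3 -0.007 0.04 0.04 0.07")

```text
t: 2.1
eef_pos: [0.4792, 0.0984, 0.2595]
ee_rot: [2.35, -0.008, 3.078]
force: [0.1, -0.7, -0.3]
width: 0.07
gripper_force: 0.0
```

```bash
python3 -c "
from h import *
plan([.537,.196,.165],graspR(),4)
for n in('side','top'):
    p,d=arm.grab_frame(n);cv2.imwrite(f'pics/{n}1.png',p)
a=cv2.imread('pics/side1.png')[60:340,120:560];b=cv2.imread('pics/top1.png')[60:340,120:560]
cv2.imwrite('pics/both1.png',cv2.resize(np.hstack([a,b]),None,fx=.9,fy=.9))
"
```

```text
t 2.1 pos [0.4792 0.0984 0.2595] q [-0.07  0.13 -0.19 -0.81 -1.36 -1.35] F [ 0.1 -0.7 -0.3] w 0.07 g 0.0
n 4 turn/row [ 0.09 -0.04 -0.12] tot shift in tool axes [-0.0522  0.0042  0.138 ]
[-0.0131  0.001   0.0345]
[-0.013   0.0011  0.0345]
[-0.013   0.0011  0.0345]
[-0.013   0.0011  0.0345]
```

View pics/both1.png

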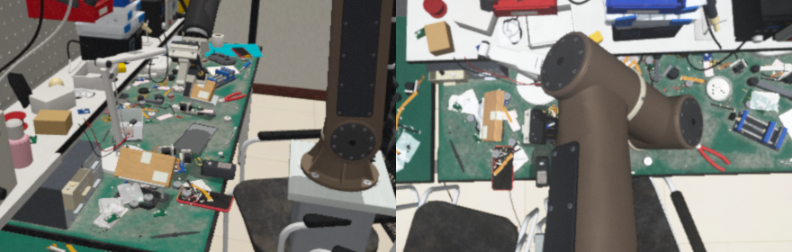

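The wrist clears the lamp here, but the forearm end hangs over the lamp arm. I'll check that height before going lower.

```bash
python3 -c "
from h import *
d0={n:np.load(f'pics/{n}0.npy') for n in('side','top')}
for n in d0:
    p,d,w=cloud(n); m=(d>0)&(w[...,0]>.3)&(w[...,2]>.2)&((d<d0[n]-.02)|(d0[n]==0))
    q=w[m];print(n,'arm pts: per z band min/max')
    for z in np.arange(.25,1.,.05):
        b=q[abs(q[:,2]-z)<.025]
        if len(b)>5: print('z%.2f'%z,len(b),b[:,:2].min(0).round(3),b[:,:2].max(0).round(3))
"
```

```text
side arm pts: per z band min/max
z0.25 492 [ 0.323 -2.351] [0.957 0.924]
z0.30 545 [ 0.336 -2.349] [0.908 0.861]
z0.35 790 [ 0.341 -2.358] [0.909 0.862]
z0.40 1105 [ 0.404 -2.356] [0.915 0.86 ]
z0.45 883 [ 0.393 -1.571] [0.947 0.798]
z0.50 838 [ 0.414 -1.014] [0.929 0.805]
z0.55 843 [ 0.413 -0.772] [0.945 0.603]
z0.60 903 [ 0.421 -0.188] [0.96  0.578]
z0.65 183 [ 0.418 -0.033] [0.937 0.539]
top arm pts: per z band min/max
z0.25 142 [ 0.466 -0.773] [0.887 0.748]
z0.30 60 [ 0.445 -0.685] [0.836 0.717]
z0.35 481 [ 0.439 -0.689] [0.78  0.669]
z0.40 649 [ 0.439 -0.563] [0.816 0.666]
z0.45 15 [ 0.419 -0.643] [0.774 0.151]
z0.50 263 [ 0.415 -0.539] [0.757 0.165]
z0.55 1479 [ 0.415 -0.24 ] [0.602 0.509]
z0.60 2689 [ 0.419 -0.202] [ 0.545 -0.089]
z0.65 1609 [ 0.45  -0.126] [0.573 0.043]
z0.70 8847 [ 0.306 -0.081] [0.58  0.041]
z0.75 11597 [ 0.3   -0.077] [0.552 0.035]
z0.80 1020 [ 0.3   -0.316] [0.641 0.29 ]
```

```bash
cat > clr.py <<'E'
from h import *
from scipy.spatial import cKDTree
S=[];A=[]
for n in('side','top'):
    d0=np.load(f'pics/{n}0.npy');_,_,w0=cloud(n,d0);S.append(w0[(d0>0)&(w0[...,0]>.5)&(w0[...,0]<.72)&(abs(w0[...,1])<.35)&(w0[...,2]>.26)&(w0[...,2]<.4)])
    p,d,w=cloud(n);m=((d>0)&(d0>0)&(d<d0-.05)&(w[...,0]>.38)&(w[...,0]<.68)&(w[...,1]>-.3)&(w[...,1]<.2)&(w[...,2]>.15)&(w[...,2]<.8)).astype(np.uint8)
    m=cv2.erode(m,np.ones((3,3)));A.append(w[m>0])
S=np.concatenate(S);A=np.concatenate(A);t=cKDTree(S);np.save('arm.npy',A)
for D in([0,0,0],[.058,.098,-.094],[.062,.162,-.157],[.05,.13,-.12]):
    dd,i=t.query(A+D);k=dd.argmin();print(D,len(A),'min',dd[k].round(3),'arm',(A[k]+D).round(3),'lamp',S[i[k]].round(3))
for z in np.arange(.2,.8,.05):
    b=A[abs(A[:,2]-z)<.025]
    if len(b)>5: print('z%.2f'%z,len(b),b[:,:2].min(0).round(3),b[:,:2].max(0).round(3))
E
python3 clr.py
```

```text
[0, 0, 0] 22985 min 0.081 arm [ 0.51  -0.015  0.367] lamp [ 0.58  -0.022  0.327]
[0.058, 0.098, -0.094] 22985 min 0.037 arm [0.564 0.059 0.338] lamp [0.6   0.059 0.338]
[0.062, 0.162, -0.157] 22985 min 0.024 arm [0.573 0.045 0.336] lamp [0.596 0.038 0.331]
[0.05, 0.13, -0.12] 22985 min 0.047 arm [0.554 0.066 0.341] lamp [0.6   0.059 0.338]
z0.25 308 [ 0.432 -0.026] [0.495 0.078]
z0.30 363 [ 0.433 -0.02 ] [0.488 0.138]
z0.35 904 [ 0.432 -0.048] [0.517 0.122]
z0.40 1425 [ 0.425 -0.045] [0.515 0.112]
z0.45 699 [ 0.421 -0.106] [0.507 0.   ]
z0.50 867 [ 0.415 -0.149] [ 0.511 -0.049]
z0.55 1839 [ 0.414 -0.237] [ 0.52  -0.053]
z0.60 3271 [ 0.419 -0.205] [0.542 0.003]
z0.65 1527 [ 0.431 -0.129] [0.56 0.04]
z0.70 7739 [ 0.381 -0.084] [0.578 0.04 ]
z0.75 4043 [ 0.381 -0.067] [0.553 0.025]
```

Emit:
move_arm(rows="0.1 0 -0.1 -0.012 0.001 0.034 0.06; 0.1 0 -0.1 -0.012 0.001 0.034 0.06; 0.1 0 -0.1 -0.011 0.001 0.034 0.06; 0.1 0 -0.1 -0.011 0.001 0.034 0.06; 0 0 0 0 0 0 0.06; 0 0 0 0 0 0 0.06")

```text
t: 3.15
eef_pos: [0.5306, 0.192, 0.1664]
ee_rot: [2.361, -0.002, 3.085]
force: [-1.2, -0.5, 0.0]
width: 0.0599
gripper_force: 0.0
```

```bash
python3 -c "
from h import *
plan([.535,.26,.102],graspR(),4)
p,d=arm.grab_frame('side');cv2.imwrite('pics/side2.png',cv2.resize(p[110:310,160:420],None,fx=3,fy=3))
"
```

```text
t 3.15 pos [0.5306 0.192  0.1664] q [ 0.11  0.28 -0.21 -0.88 -1.12 -1.32] F [-1.2 -0.5  0. ] w 0.0599 g 0.0
n 4 turn/row [-0.07 -0.05  0.01] tot shift in tool axes [-0.0006  0.003   0.0937]
[-0.0001  0.0008  0.0234]
[-0.0001  0.0007  0.0234]
[-0.0001  0.0007  0.0234]
[-0.0001  0.0007  0.0234]
```

View pics/side2.png

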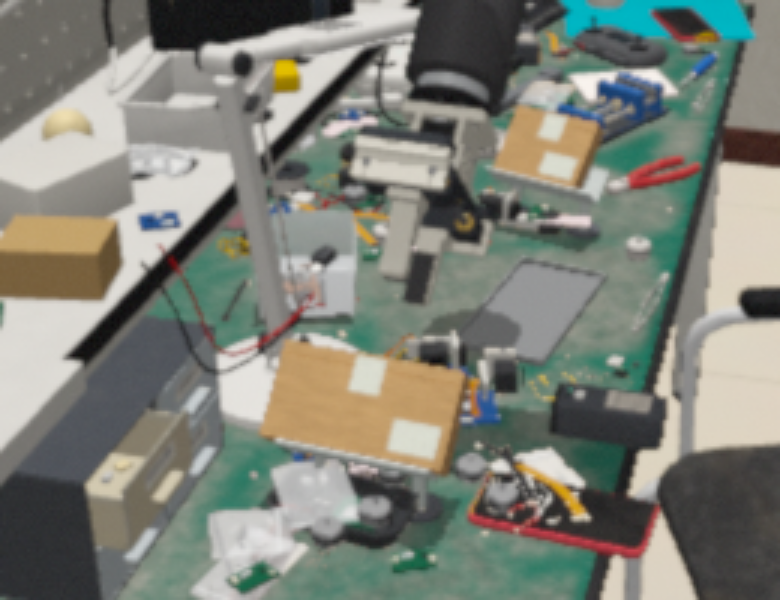

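The gripper is up-slope of the long carton, whose upper edge runs from (285,345) to (465,375) in the crop. It is lined up with the middle of that edge, so I'll advance.

Emit:
move_arm(rows="-0.1 0 0 0 0.001 0.023 0.06; -0.1 0 0 0 0.001 0.023 0.06; -0.1 0 0 0 0.001 0.023 0.06; 0 0 0 0 0 0.023 0.06; 0 0 0 0 0 0 0.06; 0 0 0 0 0 0 0.06")

```text
t: 3.95
eef_pos: [0.5341, 0.2599, 0.1027]
ee_rot: [2.355, -0.003, 3.085]
force: [0.3, 0.4, 0.2]
width: 0.0604
gripper_force: 0.0
```

```bash
python3 -c "
from h import *
plan([.535,.26,.102],graspR(),1)
p,d=arm.grab_frame('side');cv2.imwrite('pics/side3.png',cv2.resize(p[130:290,200:360],None,fx=3.7,fy=3.7))
"; python3 clr.py | head -1
```

```text
t 3.95 pos [0.5341 0.2599 0.1027] q [ 0.21  0.37 -0.24 -0.96 -0.98 -1.26] F [0.3 0.4 0.2] w 0.0604 g 0.0
n 1 turn/row [ 0.05 -0.24  0.04] tot shift in tool axes [-0.0009 -0.0004  0.0006]
[-0.0009 -0.0004  0.0006]
[0, 0, 0] 22781 min 0.033 arm [0.565 0.049 0.337] lamp [0.596 0.038 0.331]
```

View pics/side3.png

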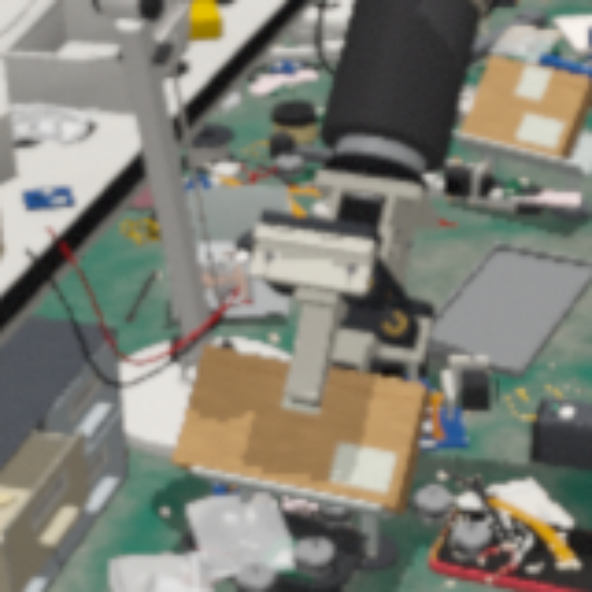

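One finger is over the carton near the middle of its upper edge, at (310,390), and nothing touches yet. I'll close the gripper.

Emit:
move_arm(rows="0 0 0 0 0 0 0.028; 0 0 0 0 0 0 0.026; 0 0 0 0 0 0 0.02; 0 0 0 0 0 0 0.02; 0 0 0 0 0 0 0.02; 0 0 0 0 0 0 0.02", squeeze=25)

```text
t: 4.85
eef_pos: [0.5342, 0.2598, 0.1032]
ee_rot: [2.355, -0.002, 3.084]
force: [-0.4, 0.5, 2.3]
width: 0.0258
gripper_force: 25.0
```

Emit:
move_arm(rows="0 0 0 0 0.001 -0.005 0.02; 0 0 0 0 0.001 -0.01 0.02; 0 0 0 0.003 0.001 -0.014 0.02; 0 0 0 0.006 0.001 -0.015 0.02; 0 0 0 0.008 0.001 -0.016 0.02; 0 0 0 0.01 0.001 -0.018 0.02; 0 0 0 0.012 0.001 -0.02 0.02; 0 0 0 0 0 0 0.02")

```text
t: 5.85
eef_pos: [0.4913, 0.1966, 0.1792]
ee_rot: [2.355, 0.001, 3.084]
force: [0.3, 0.3, -1.3]
width: 0.0256
gripper_force: 25.0
```

```bash
python3 -c "
from h import *
plan([.44,.08,.26],graspR(),5)"; python3 clr.py | head -1
```

```text
t 5.85 pos [0.4913 0.1966 0.1792] q [ 0.12  0.21 -0.28 -0.89 -1.12 -1.32] F [ 0.3  0.3 -1.3] w 0.0256 g 25.0
n 5 turn/row [ 0.02 -0.01  0.02] tot shift in tool axes [ 0.0444 -0.0271 -0.1417]
[ 0.0089 -0.0054 -0.0283]
[ 0.0089 -0.0054 -0.0283]
[ 0.0089 -0.0054 -0.0283]
[ 0.0089 -0.0054 -0.0283]
[ 0.0089 -0.0055 -0.0283]
[0, 0, 0] 22106 min 0.081 arm [0.523 0.075 0.323] lamp [0.6   0.059 0.338]
```

```bash
cat >> h.py <<'E'
RF=np.array([[-.153,-.988,0],[-.988,.153,0],[0,0,-1]]).T
E
python3 -c "
from h import *
print(np.linalg.det(RF));plan([.43,-.06,.25],RF,10)"
```

```text
0.9995529999999999
t 5.95 pos [0.4917 0.1974 0.1778] q [ 0.12  0.21 -0.28 -0.89 -1.12 -1.32] F [ 0.2 -0.3 -1.8] w 0.0254 g 25.0
n 10 turn/row [ 3.65  3.31 -7.98] tot shift in tool axes [ 0.0468 -0.1329 -0.2354]
[ 0.0047 -0.0133 -0.0235]
[ 0.0079 -0.0139 -0.0223]
[ 0.0111 -0.0139 -0.0209]
[ 0.0142 -0.0134 -0.0193]
[ 0.017  -0.0124 -0.0175]
[ 0.0196 -0.0109 -0.0157]
[ 0.0219 -0.009  -0.0139]
[ 0.0237 -0.0066 -0.0121]
[ 0.0251 -0.004  -0.0103]
[ 0.026  -0.001  -0.0087]
```

Emit:
move_arm(rows="0 0 0 0.012 -0.01 -0.03 0.02; 0 0 0 0.012 -0.01 -0.03 0.02; 3.6 3.3 -8 0.006 -0.016 -0.025 0.02; 3.6 3.3 -8 0.01 -0.015 -0.023 0.02; 3.6 3.3 -8 0.013 -0.015 -0.021 0.02; 3.6 3.3 -8 0.016 -0.014 -0.018 0.02; 3.6 3.3 -8 0.018 -0.012 -0.015 0.02; 0 0 0 0 0 0 0.02")

```text
t: 6.95
eef_pos: [0.4259, 0.0092, 0.2359]
ee_rot: [2.744, 0.155, -2.46]
force: [0.5, 0.8, -1.7]
width: 0.0261
gripper_force: 24.9
```

```bash
python3 -c "
from h import *
plan([.43,-.06,.25],RF,6)"; python3 clr.py | head -1
```

```text
t 6.95 pos [0.4259 0.0092 0.2359] q [ 0.08  0.08 -0.25 -0.42 -1.37 -0.83] F [ 0.5  0.8 -1.7] w 0.0261 g 24.9
n 6 turn/row [ 3.07  2.79 -6.62] tot shift in tool axes [ 0.0377 -0.0441 -0.0404]
[ 0.0063 -0.0073 -0.0067]
[ 0.0074 -0.0069 -0.006 ]
[ 0.0085 -0.0063 -0.0053]
[ 0.0094 -0.0055 -0.0045]
[ 0.0102 -0.0046 -0.0038]
[ 0.0108 -0.0036 -0.003 ]
[0, 0, 0] 23788 min 0.055 arm [ 0.52 -0.06  0.3 ] lamp [ 0.574 -0.063  0.312]
```

Emit:
move_arm(rows="3.1 2.8 -6.6 0.006 -0.007 -0.006 0.02; 3.1 2.8 -6.6 0.007 -0.007 -0.004 0.02; 3.1 2.8 -6.6 0.008 -0.006 -0.002 0.02; 3.1 2.8 -6.6 0.009 -0.005 0 0.02; 3.1 2.8 -6.6 0.01 -0.004 0 0.02; 3.1 2.8 -6.6 0.01 -0.003 0 0.02; 0 0 0 0 0 0.02 0.02; 0 0 0 0 0 0 0.02")

```text
t: 8.05
eef_pos: [0.4261, -0.054, 0.2119]
ee_rot: [3.139, -0.003, -1.73]
force: [-0.0, 0.8, -1.5]
width: 0.0259
gripper_force: 25.0
```

```bash
cat > m.py <<'E'
from h import *
plan([.473,-.079,.13],RF,3)
s=arm.get_state();p=s["eef_pos"]
for n in('side','top'):
    im,d,w=cloud(n);h=cv2.cvtColor(im,cv2.COLOR_BGR2HSV)
    m=(d>0)&(np.linalg.norm(w[...,:2]-p[:2],axis=-1)<.12)&(w[...,2]<p[2]+.05)&(w[...,2]>.03)&(h[...,0]>5)&(h[...,0]<25)&(h[...,1]>60)
    m=cv2.erode(m.astype(np.uint8),np.ones((2,2)))>0
    P=w[m];R=Ro.from_euler('xyz',s["ee_rot"]);L=R.inv().apply(P-p)
    if len(P)<20: print(n,len(P));continue
    print(n,len(P),"tool-frame 1/99%",np.percentile(L,[1,99],axis=0).round(4).tolist(),"z",np.percentile(P[:,2],[1,99]).round(4))
    c0=P.mean(0);q=L[abs(L[:,1]-np.median(L[:,1]))<.008];nn=np.linalg.svd(q-q.mean(0),full_matrices=False)[2][2];print("face normal tool",nn.round(3))
    if n=='side': cv2.imwrite(f'pics/s_{s["t"]:.2f}.png',cv2.resize(im[100:300,200:440],None,fx=3,fy=3))
E
python3 m.py;ls pics; python3 clr.py | head -1
```

```text
t 8.05 pos [ 0.4261 -0.054   0.2119] q [ 0.34 -0.04 -0.53  0.   -1.08 -0.5 ] F [-0.   0.8 -1.5] w 0.0259 g 25.0
n 3 turn/row [ 0.05 -0.06 -0.1 ] tot shift in tool axes [ 0.017  -0.0505  0.0818]
[ 0.0057 -0.0168  0.0273]
[ 0.0057 -0.0168  0.0273]
[ 0.0058 -0.0168  0.0273]
side 540 tool-frame 1/99% [[-0.0901, -0.0092, -0.0279], [0.033, 0.015, 0.055]] z [0.1567 0.2395]
face normal tool [ 0.041 -0.999  0.012]
top 0
both1.png
s_8.05.png
side0.npy
side0.png
side1.png
side2.png
side3.png
top0.npy
top0.png
top1.png
[0, 0, 0] 11853 min 0.05 arm [ 0.524 -0.043  0.313] lamp [ 0.573 -0.051  0.319]
```

View pics/s_8.05.png

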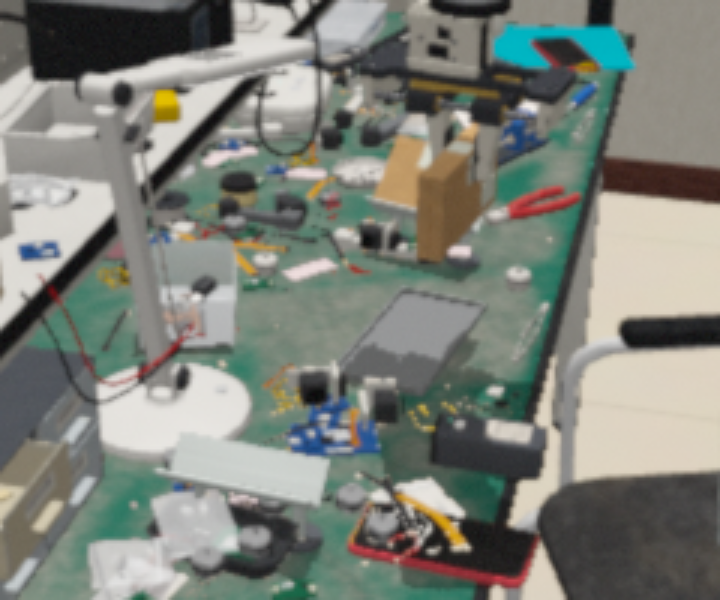

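The carton hangs upright in the gripper, with its near end at (445,210) in the crop. The empty rest is at (245,470) and the tray at (415,340). I'll descend first, then move over the tray.

Emit:
move_arm(rows="0 0 0 0.004 0 0.03 0.02; 0 0 0 0.004 0 0.03 0.02; 0 0 0 0.004 -0.01 0.022 0.02; 0 0 -0.2 0.004 -0.02 0 0.02; 0 0 -0.1 0.002 -0.02 0 0.02; 0 0 0 0 0 0 0.02; 0 0 0 0 0 0 0.02")

```text
t: 9.12
eef_pos: [0.474, -0.0801, 0.1317]
ee_rot: [-3.14, -0.003, -1.723]
force: [-0.9, -0.3, -1.1]
width: 0.0261
gripper_force: 25.0
```

```bash
sed -i 's/plan(.*/plan([.473,-.080,.075],RF,3)/' m.py; python3 m.py; python3 clr.py | head -1
python3 - <<'E'
from h import *
# tray refit + carton in both images: fit tray floor colour now visible part, top view
p,d=arm.grab_frame('top');cv2.imwrite('pics/t4.png',cv2.resize(p[150:280,270:420],None,fx=3,fy=3))
p,d=arm.grab_frame('side');a=cv2.resize(p[120:260,270:420],None,fx=3,fy=3);b=cv2.imread('pics/t4.png')[:390]
h=max(a.shape[0],b.shape[0]);f=lambda i:cv2.copyMakeBorder(i,0,h-i.shape[0],0,0,0)
cv2.imwrite('pics/b4.png',cv2.resize(np.hstack([f(a),f(b)]),None,fx=.88,fy=.88))
E
```

```text
t 9.12 pos [ 0.474  -0.0801  0.1317] q [ 0.25  0.14 -0.55  0.   -0.88 -0.4 ] F [-0.9 -0.3 -1.1] w 0.0261 g 25.0
n 3 turn/row [-0.02 -0.06  0.03] tot shift in tool axes [-0.0001  0.0011  0.0567]
[-0.      0.0004  0.0189]
[-0.      0.0004  0.0189]
[-0.      0.0003  0.0189]
side 499 tool-frame 1/99% [[-0.0901, -0.0108, -0.0282], [0.029, 0.0152, 0.0551]] z [0.0764 0.1599]
face normal tool [ 0.038 -0.999  0.012]
top 0
[0, 0, 0] 14168 min 0.057 arm [ 0.523 -0.048  0.289] lamp [ 0.575 -0.055  0.312]
```

View pics/b4.png

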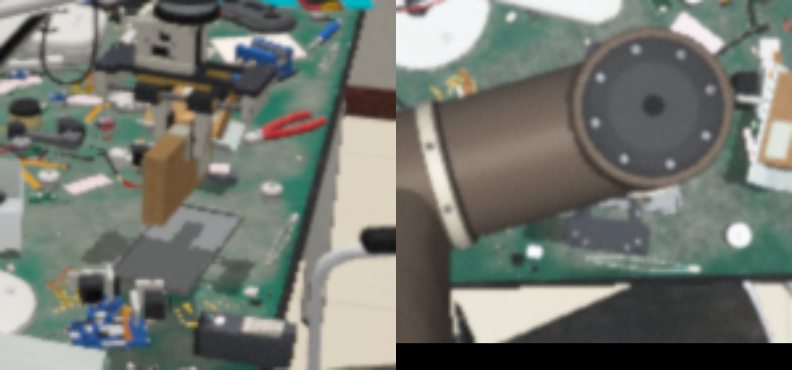

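The carton hangs over the tray and parallel to it. I'll lower it gently.

Emit:
move_arm(rows="0 0 0 0 0.001 0.02 0.02; 0 0 0 0.001 0.001 0.02 0.02; 0 0 0 0.001 0 0.018 0.02; 0 0 0 0 0 0.006 0.02; 0 0 0 0 0 0 0.02; 0 0 0 0 0 0 0.02")

```text
t: 10.18
eef_pos: [0.4726, -0.0818, 0.0685]
ee_rot: [-3.139, -0.003, -1.722]
force: [-0.2, -0.6, -0.5]
width: 0.0254
gripper_force: 25.0
```

Emit:
move_arm(rows="0 0 0 0 0 0.002 0.02; 0 0 0 0 0 0.001 0.02; 0 0 0 0 0 0.001 0.02; 0 0 0 0 0 0 0.02; 0 0 0 0 0 0 0.02")

```text
t: 10.8
eef_pos: [0.4726, -0.0817, 0.0645]
ee_rot: [-3.139, -0.003, -1.722]
force: [-1.0, 3.5, 5.7]
width: 0.026
gripper_force: 25.0
```

```bash
python3 m.py
python3 - <<'E'
from h import *
p,d=arm.grab_frame('side');cv2.imwrite('pics/s5.png',cv2.resize(p[140:260,270:410],None,fx=5,fy=5))
print(arm.get_state()['force'],arm.get_state()['moment'])
E
```

```text
t 10.8 pos [ 0.4726 -0.0817  0.0645] q [ 0.24  0.23 -0.63  0.01 -0.71 -0.4 ] F [-1.   3.5  5.7] w 0.026 g 25.0
n 3 turn/row [-0.05 -0.05  0.05] tot shift in tool axes [-0.0017 -0.0002 -0.0105]
[-0.0006 -0.0001 -0.0035]
[-0.0006 -0.0001 -0.0035]
[-0.0006 -0.     -0.0035]
side 353 tool-frame 1/99% [[-0.091, -0.0093, -0.028], [0.0247, 0.0149, 0.0327]] z [0.0316 0.0923]
face normal tool [ 0.034 -0.998  0.049]
top 0
[-1.09552507  3.23217625  6.22030516] [ 0.95631809  0.93251984 -0.11523005]
```

View pics/s5.png

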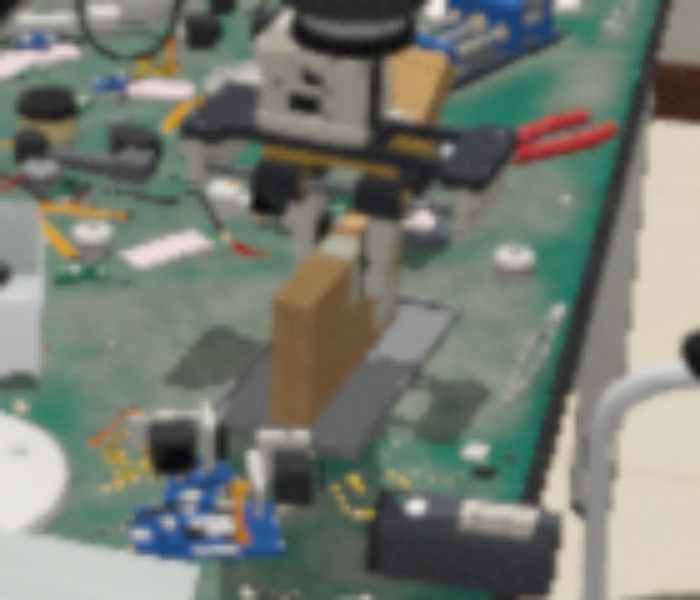

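The carton is inside the tray, clear of the walls, and its near end seems to touch first. I'll level it slightly and seat it.

Emit:
move_arm(rows="0 -0.8 0 0 0 0 0.02; 0 -0.7 0 0 0 0 0.02; 0 0 0 0 0 0 0.02; 0 0 0 0 0 0 0.02")

```text
t: 11.45
eef_pos: [0.4727, -0.0818, 0.0645]
ee_rot: [-3.139, 0.024, -1.722]
force: [0.2, 3.0, 4.7]
width: 0.0259
gripper_force: 25.0
```

Emit:
move_arm(rows="0 0 0 0 0 0.001 0.02; 0 0 0 0 0 0.001 0.02; 0 0 0 0 0 0 0.02; 0 0 0 0 0 0 0.02")

```text
t: 11.95
eef_pos: [0.4729, -0.0817, 0.0642]
ee_rot: [-3.138, 0.023, -1.721]
force: [-7.9, 4.7, 27.5]
width: 0.0255
gripper_force: 25.0
```

```bash
python3 -c "
from station import arm
s=arm.get_state();print(s['force'],s['moment'],s['ee_rot'])"
```

```text
[-7.93183575  4.65870822 27.47960307] [ 1.91702084  3.55108897 -0.02776242] [-3.13783539  0.02334024 -1.7207224 ]
```

Emit:
move_arm(rows="0 0 0 0 0 -0.001 0.02; 0 0 0 0 0 -0.0007 0.02; 0 0 0 0 0 0 0.02; 0 0 0 0 0 0 0.02", squeeze=8)

```text
t: 12.45
eef_pos: [0.4728, -0.0818, 0.0641]
ee_rot: [-3.139, 0.023, -1.721]
force: [-0.9, 2.0, 7.8]
width: 0.0259
gripper_force: 8.0
```

```bash
python3 m.py
```

```text
t 12.45 pos [ 0.4728 -0.0818  0.0641] q [ 0.22  0.23 -0.62 -0.03 -0.71 -0.35] F [-0.9  2.   7.8] w 0.0259 g 8.0
n 3 turn/row [-0.06  0.45  0.06] tot shift in tool axes [-0.0021  0.0001 -0.0109]
[-0.0007  0.     -0.0036]
[-0.0007  0.     -0.0036]
[-0.0006  0.     -0.0036]
side 336 tool-frame 1/99% [[-0.0905, -0.0085, -0.0281], [0.0245, 0.0152, 0.0337]] z [0.0313 0.0926]
face normal tool [ 0.038 -0.998  0.043]
top 0
```

Run:
```python
from h import *
s=arm.get_state();p=s["eef_pos"];im,d,w=cloud('side')
u=np.array([.153,.988]);v=np.array([.988,-.153])
a=(w[...,:2]-[.474,-.072])@u;b=(w[...,:2]-[.474,-.072])@v
for lo in np.arange(-.11,.11,.01):
    m=(d>0)&(a>lo)&(a<lo+.01)&(abs(b)<.055)&(w[...,2]<.12)
    z=w[...,2][m];bb=b[m]
    hi=m&(w[...,2]>.03);
    low=z[z<.03]
    print("%.2f"%lo,m.sum(),"zmax",np.sort(z)[-4:].round(4) if len(z)>4 else z,"floor med",np.median(low).round(4) if len(low) else None,"b hi",np.percentile(b[hi],[5,95]).round(3) if hi.sum()>3 else None)
```

```text
-0.11 31 zmax [0.0105 0.0106 0.011  0.0119] floor med 0.0031 b hi None
-0.10 47 zmax [0.0119 0.0128 0.013  0.0141] floor med 0.0046 b hi None
-0.09 37 zmax [0.0108 0.0133 0.0555 0.0634] floor med 0.004 b hi None
-0.08 50 zmax [0.0444 0.0459 0.0516 0.0606] floor med 0.0055 b hi [-0.014 -0.012]
-0.07 41 zmax [0.0233 0.0274 0.031  0.0363] floor med 0.0039 b hi None
-0.06 44 zmax [0.024  0.0278 0.0362 0.0881] floor med 0.0049 b hi None
-0.05 50 zmax [0.0885 0.0897 0.0906 0.0909] floor med 0.0051 b hi [-0.015  0.009]
-0.04 54 zmax [0.0901 0.0908 0.0915 0.0918] floor med 0.0057 b hi [-0.013  0.01 ]
-0.03 59 zmax [0.1007 0.1015 0.1041 0.1078] floor med 0.0047 b hi [-0.03   0.017]
-0.02 86 zmax [0.1121 0.1141 0.1156 0.1169] floor med 0.005 b hi [-0.033  0.018]
-0.01 202 zmax [0.1166 0.1189 0.1197 0.1199] floor med 0.0057 b hi [-0.032  0.029]
-0.00 114 zmax [0.1129 0.1146 0.1163 0.1181] floor med 0.0054 b hi [-0.028  0.027]
0.01 75 zmax [0.0909 0.0909 0.0912 0.0914] floor med 0.0059 b hi [-0.015  0.006]
0.02 86 zmax [0.0907 0.0908 0.0915 0.0918] floor med 0.0064 b hi [-0.015  0.009]
0.03 89 zmax [0.0909 0.0918 0.0918 0.0923] floor med 0.0061 b hi [-0.014  0.005]
0.04 77 zmax [0.091  0.0915 0.0921 0.0923] floor med 0.0066 b hi [-0.014  0.011]
0.05 86 zmax [0.0919 0.0924 0.0929 0.0932] floor med 0.0068 b hi [-0.014  0.009]
0.06 91 zmax [0.09   0.0901 0.0904 0.093 ] floor med 0.0059 b hi [-0.014  0.005]
0.07 254 zmax [0.0916 0.0916 0.0917 0.0919] floor med 0.0107 b hi [-0.013  0.01 ]
0.08 44 zmax [0.0743 0.0768 0.0782 0.0923] floor med 0.0077 b hi [-0.015  0.005]
0.09 57 zmax [0.013  0.013  0.0133 0.0134] floor med 0.0081 b hi None
0.10 27 zmax [0.0064 0.0065 0.0078 0.0105] floor med 0.0046 b hi None
```

The carton is level, seated and centred in the tray, allowing for a depth bias of 2–3 mm. I'll release it.

Emit:
move_arm(rows="0 0 0 0 0 0 0.028; 0 0 0 0 0 0 0.032; 0 0 0 0 0 0 0.04; 0 0 0 0 0 0 0.05; 0 0 0 0 0 0 0.055; 0 0 0 0 0 0 0.055; 0 0 0 0 0 0 0.055")

```text
t: 13.48
eef_pos: [0.472, -0.082, 0.0635]
ee_rot: [-3.14, 0.023, -1.722]
force: [-0.0, 1.0, -0.9]
width: 0.0548
gripper_force: 0.0
```

Run:
```python
from h import *
s=arm.get_state();print(s['t'],s['eef_pos'],s['force'],s['width']);p,d,w=cloud('side');cv2.imwrite('pics/s6.png',cv2.resize(p[140:260,270:410],None,fx=4,fy=4))
u=np.array([.153,.988]);v=np.array([.988,-.153]);q=w-[.474,-.072,0]
m=(d>0)&(q[...,:2]@u>.03)&(q[...,:2]@u<.09)&(abs(q[...,:2]@v)<.03)&(w[...,2]>.03)&(w[...,2]<.11)
b=(q[...,:2]@v)[m];z=w[...,2][m];print('ztop',np.percentile(z,97));[print(l,np.percentile(b[(z>l)&(z<l+.02)],[5,95]).round(4)) for l in(.03,.05,.07)]
```

```text
13.475 [ 0.47204761 -0.08199317  0.06347156] [-0.04662306  1.03432004 -0.94722289] 0.05478155504837511
ztop 0.09108192759685345
0.03 [-0.0141  0.0101]
0.05 [-0.0143  0.0092]
0.07 [-0.014  0.01 ]
```

View pics/s6.png

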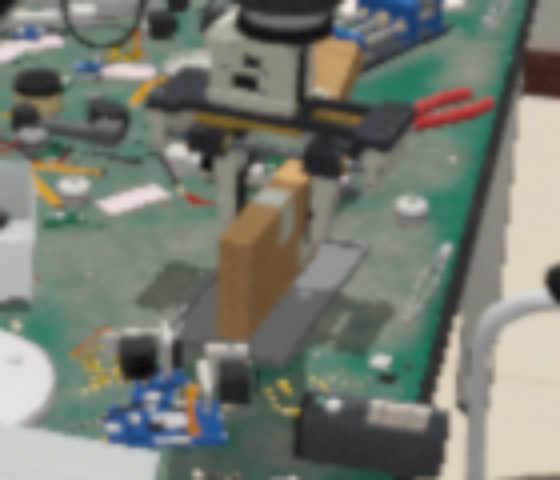

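The carton stands free between the open fingers. I'll retreat straight up, then back toward the robot to keep clear of the lamp.

Emit:
move_arm(rows="0 0 0 0 0 -0.012 0.055; 0 0 0 0 0 -0.018 0.055; 0 0 0 0 0 -0.02 0.055; 0 0 0 0 0 -0.02 0.055; 0 0 0 0 0.02 -0.01 0.055; 0 0 0 0 0.025 -0.03 0.055; 0 0 0 0 0.01 -0.05 0.055; 0 0 0 0 0 0 0.055")

```text
t: 14.52
eef_pos: [0.4185, -0.0772, 0.228]
ee_rot: [-3.132, 0.025, -1.721]
force: [0.9, -0.0, -0.2]
width: 0.0548
gripper_force: 0.0
```

Run:
```python
from h import *
p,d,w=cloud('side');cv2.imwrite('pics/s7.png',cv2.resize(p[100:280,220:440],None,fx=3,fy=3))
u=np.array([.153,.988]);v=np.array([.988,-.153]);q=w-[.474,-.072,0]
m=(d>0)&(abs(q[...,:2]@u)<.09)&(abs(q[...,:2]@v)<.03)&(w[...,2]>.03)&(w[...,2]<.12)
print(np.percentile(w[...,2][m],97),np.percentile((q[...,:2]@u)[m],[1,99]),arm.get_state()['force'],arm.get_state()['t'])
```

```text
0.09189111268804762 [-0.08120284  0.07993728] [ 0.67440496  0.70522791 -0.97319825] 14.575
```

View pics/s7.png

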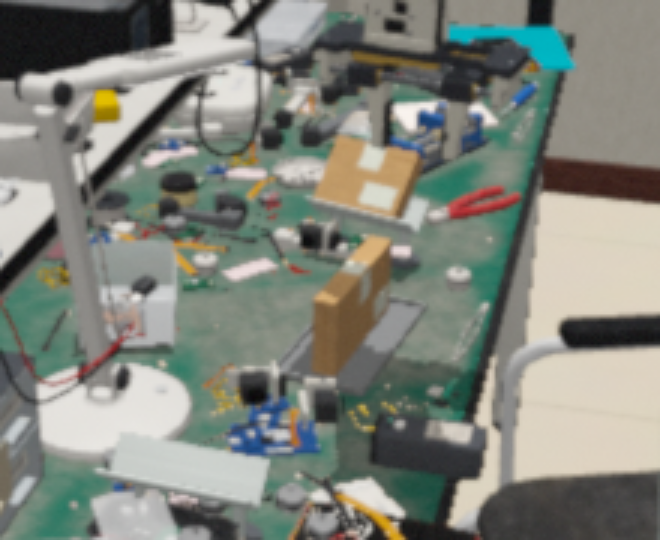

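The long carton stands upright in the tray at (350,300), the short one still lies on its rest at (367,175), and the arm is clear of everything.

```bash
python3 -c "
from station import arm
print(arm.job_done())"
```

```text
the job is handed in; nothing more can be done
None
```

The long carton is standing on its long edge, lengthwise and centred in the grey tray, the short carton is still on its rest, and the job was handed in at about 14.6 s of the 37 s allowed.

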